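# Start the juicer and press the reamer onto its drive

## Task

Get the citrus juicer on the shop counter ready: press the long bar-shaped key, then the round key, one at a time, each right down and let back up, and leave the square key alone. Then pick up the white reamer, turn it until the slots under it mesh with the four splines of the drive in the juicer's pan, slide it fully home and press it down on the sprung drive to the bottom of its travel. Finish while holding: keep gripping the reamer and keep pressing it down at the end, and leave the cake box, jug and jar where they stand.

Things in the scene. Friction and masses are not known exactly. Their poses are not given: they have to be found in the camera images.
- juicer: White citrus juicer, fixed. Origin on the counter straight below the drive axis; x points away from its key console. Housing 200 (x) x 190 (y) x 110 mm high, centred on the origin; on top a round steel pan, floor at 110 mm, rim 126 mm high and 77 mm in outer radius. In front of it (-x) the console, 60 mm high, 200 mm wide, x = -100 to -195 mm; keys in a row at x = -145 mm, 55 mm apart.
- bar_key_top (a point): Black plastic spring key, a bar 38 mm long (along the juicer's x) and 14 mm wide, standing on a 46 mm square white pad of the console; point: centre of its top face, 74 mm above the counter and 14 mm above the console top. Its place among the three pads varies.
- round_key_top (a point): Black plastic spring key, round, 26 mm across, standing on a 46 mm square white pad of the console; point: centre of its top face, 74 mm above the counter and 14 mm above the console top. Its place among the three pads varies.
- square_key_top (a point): Black plastic spring key, square, 24 x 24 mm; not to be pressed, standing on a 46 mm square white pad of the console; point: centre of its top face, 74 mm above the counter and 14 mm above the console top. Its place among the three pads varies.
- bar_key (a joint): Travel of the bar key: 0 up, 0.006 m fully down; pushed straight down, starts to move at 1.5 N, 5 N fully down, springs back when let go.
- round_key (a joint): Travel of the round key: 0 up, 0.006 m fully down; pushed straight down, starts to move at 1.5 N, 5 N fully down, springs back when let go.
- square_key (a joint): Travel of the square key: 0 up, 0.006 m fully down; pushed straight down, starts to move at 1.5 N, 5 N fully down, springs back when let go.
- reamer: Loose white plastic reamer, about 0.1 kg, standing upright on the counter, 80 mm high. Origin: centre of its underside; z up. Below, a square hub 34 x 34 mm, 24 mm high, is cut by a cross of two slots along its x and y axes, each 9.4 mm wide, 24 mm deep, open below and at the hub's sides. Above the hub a round flange 68 mm across, from 24 to 29 mm high, then the grip.
- reamer_grip (a point): Middle of the reamer's grip, 45 mm above its underside, same axes: a block 50 mm long along x, 24 mm thick along y, 29 to 61 mm above the underside, to be pinched by its two flat sides (fingers closing along y). A blunt crown narrows above it to 80 mm. The slots below run along and across these flat sides.
- drive_seat (a point): Centre of the top of the drive's round black shoulder (48 mm across), where the reamer's underside rests when home; 122 mm above the counter when unpressed, moves down with the drive. z up; x and y run along the four steel splines: a cross 26 mm tip to tip, 7 mm thick, 14 mm high. The drive does not turn; its yaw varies; all four quarter turns of the reamer fit.
- drive_tip (a point): Top of the drive's tapered pilot pin on its axis (10 mm across, 4 mm at the tip), 22 mm above the shoulder and 8 mm above the splines.
- plunger (a joint): How far the sprung drive is pressed down: 0 up, 0.008 m at its stop; it starts to move at 4 N and takes 12 N at the stop. It springs back up when let go.
- cake_box: Bystander: closed clear plastic box with a slab of layered cake, 110 x 160 x 75 mm high, origin centre of underside.
- jug: Bystander: steel jug with a handle, 90 mm across, 130 mm high, origin centre of underside.
- jar: Bystander: amber glass jar, 80 mm across, 120 mm high, origin centre of underside.
Things that resemble listed ones, but are neither listed nor needed, are in the scene too. Several things look just like the reamer: the one meant starts farthest to the robot's right.

How it is judged (in metres and radians):
On the way, in this order (a step that is already met when the one before it is completed fails the run):
1. the bar key is pressed at least 4 mm down, the others being up (value of joint bar_key above 0.004 m and value of joint each of round_key, square_key below 0.002 m), for 0.03 s.
2. then the round key is pressed at least 4 mm down, the others being up (value of joint round_key above 0.004 m and value of joint each of bar_key, square_key below 0.002 m), for 0.03 s.
3. then, all keys up, the reamer is lifted in the gripper (height (world z) of reamer above 0.03 m and contact force between the fingers and reamer above 1 N and value of joint each of round_key, bar_key below 0.002 m), for 0.2 s.
4. the reamer's slots are meshed with the splines, underside within 4 mm of the shoulder (z of reamer in the frame of drive_seat between -0.004 and 0.004 m and horizontal distance between reamer and drive_seat below 0.004 m and (angle between the x axis of reamer and the x axis of drive_seat, either way round below 0.2 rad or angle between the x axis of reamer and the y axis of drive_seat, either way round below 0.2 rad)), for 0.1 s.
At the end, for the whole second after the job is handed in: Still gripped (over 2 N), the reamer is meshed: upright, underside within 4 mm of the drive's shoulder, centred within 4 mm, slots within 0.2 rad of the splines, at rest, clear of the pan; the drive is held over 5 mm of its 8 mm down; keys are up; bystanders upright (all of step 4 and value of joint plunger above 0.005 m and contact force between the fingers and reamer above 2 N and angle between reamer's own z axis and vertical below 0.15 rad and linear speed of reamer below 0.02 m/s and contact force between reamer and juicer below 0.5 N and value of joint each of bar_key, round_key, square_key below 0.002 m and angle between each of cake_box, jug, jar's own z axis and vertical below 0.2 rad); the arm keeps its last pose, push and grip.
It fails at once if the square key is pressed (over 2 mm) (value of joint square_key above 0.002 m).
It fails at once if the bar key and round key are pressed together (value of joint each of bar_key, round_key above 0.003 m).
It fails at once if the cake box is moved over 30 mm (distance of cake_box from where it was at the start of the episode above 0.03 m).
It fails at once if the jug is moved over 30 mm (distance of jug from where it was at the start of the episode above 0.03 m).
It fails at once if the jar is moved over 30 mm (distance of jar from where it was at the start of the episode above 0.03 m).
It also fails if it takes over 56 s, if anything falls off the work surface, if the arm or the gripper's body presses on something with over 40 N, if the wrist force passes 120 N, or if a joint passes its speed limit or range.

## Robot

A 6-joint arm with a two-finger parallel gripper is mounted at the origin on the work surface. World frame = base frame: x ahead of the robot, y to its left, z up, the work surface at z = 0. Lengths are in m, angles in degrees, forces in N, time in s.
With the tool pointing down it reaches from about 0.375 to 0.925 m from the base axis. Payload 5.7 kg.
Tool frame: the origin (TCP) lies at the centre of the arm's flange, where the gripper is bolted on; the fingertips stand 173 mm ahead of it and the grasp point (between the pads) lies 155 mm ahead of it (grasp_offset is the distance from the TCP to the grasp point, in m); z points along the fingers, y is the line along which they close (so a half turn about z gives the same grasp; the last joint's range is limited). The gripper opens to 85 mm and grips with 20 to 120 N. Pads are 22 mm wide; open, the fingers measure 114 mm over their backs; the gripper's body (76 mm by 85 mm) begins 54 mm behind the grasp point. The pads swing forward as they close: fully open they stand 13 mm farther back than shut.
Start: joints at [63.249, 20.558, 86.54, -0, 72.909, -6.595], TCP at [0.207, 0.563, 0.405] pointing down, gripper open.
Joint ranges: [-170.27, 170.27], [-57.76, 135], [12.27, 136.19], [-55.21, 235.2], [11.17, 155.16], [-170.74, 170.74]. Speed limits (degrees/s): [136.94, 136.94, 180, 180, 180, 180].

## Interface

Orientations are given as [roll, pitch, yaw] about the fixed x, y, z axes, in that order (R = Rz(yaw) Ry(pitch) Rx(roll)).
In Python, from bench import * gives the robot as it stands.
- The arm moves only by the tool servo_tool, never from a script. Its argument "rows" is text: rows parted by semicolons, each of 5 numbers parted by spaces: the shift along the tool's x, y, z in mm, then the turn about the tool's z in degrees, then the opening in per cent of the stroke, from 0 (shut) to 100 (fully open). A call has 1 to 10 rows; each row is the pose to reach, as a shift and turn from the pose commanded when the call began, along the tool's axes at that moment; what a row does not reach only later rows make up. A row lasts 1/8 s, in which the tool goes at most 62.5 mm and 10.7 degrees, less where a joint would pass 70% of its speed; a pose out of reach is approached as far as the arm can. A call with a gripper value outside its range is refused whole. The fingers move at their own pace and stop on an object; "grip_force" is the grip in N (left out, the last holds). Time passes only in rows, so rows that repeat a pose let the fingers close. It gives the time, the measured TCP pose, the force, the opening and the grip force at its end, in the units of the state.
- get_state(): the state, without advancing time (a new reading comes with each control period).
- grab_frame(name): name is "scene" or "top" or "wrist"; returns the picture (420x560x3 uint8, blue, green, red); there is no depth.
- camera_model(name): a dict with "fx", "fy", "cx", "cy" (pixels), "extrinsics" (4x4, takes a point from world to camera coordinates). Camera axes: x right, y down, z forward; pixel columns grow to the right and rows downward; lengths in m; the calibration is good to about 2 mm. A picture is of the moment at which its call begins: read the wrist's pose just before it. camera_model takes no time and is no camera call; for the wrist camera it gives the pose at the moment of the call.
- hand_in(): hands the job in; it is judged then, once.
The state is a dict: "time": time; "qpos": joint angles; "qd": joint speeds; "effort": joint torques, N m; "eef_pos": TCP position; "ee_rot": TCP orientation; "contact_force": force on the tool from outside, world axes, zero at the start; "ft_torque": the same for the moment, N m; "opening": finger opening in m; "finger_force": force on a finger pad.
Only numpy, scipy, OpenCV 4.12 (cv2) and the standard library are available. Lean on these libraries where they do the work, as an engineer would, in place of code of your own. Each camera call takes 0.05 s, during which the arm holds its last target. There are 200 camera calls.

## Working session

There is one attempt and no reset: what is moved stays moved. The work goes in short steps, Python scripts to look and compute and a tool call to move; the robot and the scene stay as the last step left them, time stands still between calls to the robot, and variables do not carry over. Pictures are saved under pics/ and viewed, at most 10 in all, crops included, and the job is handed in when it is done.

Besides the shell and the picture viewer there is one more tool, called after "Request:" by a JSON object that holds its "api" and its "payload". servo_tool: Moves the arm, as the interface text tells. Its arguments: {"type":"object","properties":{"rows":{"type":"string"},"grip_force":{"type":"number"}},"required":["rows"]}

```bash
mkdir -p pics; cat > h.py <<'E'
from bench import *
import numpy as np, cv2
def ray(m,u,v,z):
    E=np.array(m["extrinsics"]);R=E[:3,:3];t=E[:3,3];c=-R.T@t
    d=R.T@np.array([(u-m["cx"])/m["fx"],(v-m["cy"])/m["fy"],1.])
    return c+d*(z-c[2])/d[2]
def proj(m,p):
    E=np.array(m["extrinsics"]);q=E[:3,:3]@np.array(p)+E[:3,3]
    return m["fx"]*q[0]/q[2]+m["cx"],m["fy"]*q[1]/q[2]+m["cy"]
E
python3 - <<'E'
from h import *
s=get_state();print({k:np.round(v,3) for k,v in s.items()})
a=grab_frame("top");b=grab_frame("scene")
cv2.imwrite("pics/top.png",a);cv2.imwrite("pics/scene.png",b)
for n in("top","scene"):
    m=camera_model(n);print(m["fx"],m["cx"],m["cy"],np.round(m["extrinsics"],3).tolist())
cv2.imwrite("pics/t2.png",cv2.resize(a,(800,600),interpolation=cv2.INTER_CUBIC))
E
```

```text
{'time': np.float64(0.0), 'qpos': array([ 6.3249e+01,  2.0600e+01,  8.6598e+01,  1.0000e-03,  7.2910e+01,
       -6.5960e+00]), 'qd': array([-0.034,  0.033, -0.021, -0.092, -0.158, -0.046]), 'effort': array([ 0.0000e+00, -5.2764e+01, -2.7862e+01, -0.0000e+00,  1.3000e-02,
       -0.0000e+00]), 'eef_pos': array([0.207, 0.563, 0.404]), 'ee_rot': array([-1.79893e+02, -1.30000e-02,  1.59845e+02]), 'contact_force': array([ 0.521, -0.365, -0.926]), 'ft_torque': array([ 0.02 , -0.04 ,  0.023]), 'finger_force': np.float64(0.0), 'opening': np.float64(0.086)}
450.1846380249543 278.86419303604066 208.9761233700404 [[-0.005, -1.0, 0.01, 0.024], [-0.989, 0.004, -0.147, 0.506], [0.147, -0.011, -0.989, 1.03], [0.0, 0.0, 0.0, 1.0]]
524.7461358234607 281.16258824377906 207.48416504480835 [[0.625, 0.78, -0.013, -0.345], [0.608, -0.497, -0.619, -0.24], [-0.489, 0.379, -0.785, 1.543], [0.0, 0.0, 0.0, 1.0]]
```

View pics/t2.png

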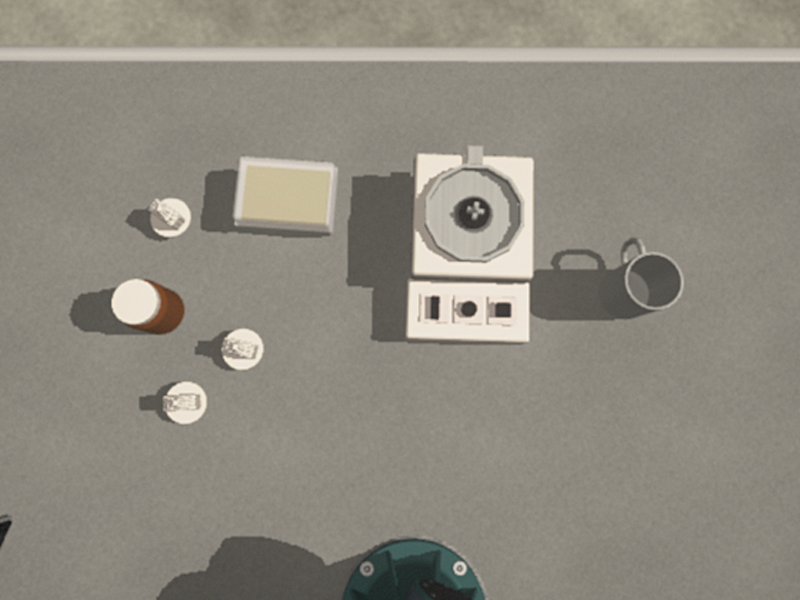

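View pics/scene.png

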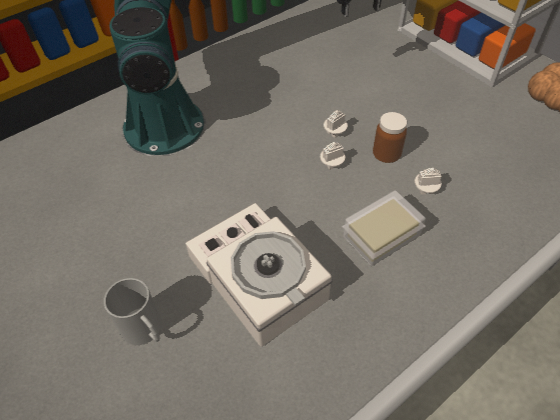

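The top view (in 800x600 pixels) shows the bar key at (433,307), the round key at (468,309), the square key at (502,310) and the drive at about (473,211). Reamers are at (242,349), (185,403) and (170,218). The one farthest to the robot's right is (242,349).

```bash
cat > m1.py <<'E'
from h import *
a=cv2.imread("pics/top.png");m=camera_model("top");g=cv2.cvtColor(a,6)
def dark(u,v,r,z,th=60):
    u,v=int(u*.7),int(v*.7);w=(g[v-r:v+r,u-r:u+r]<th).astype(np.uint8)
    n,l,s,c=cv2.connectedComponentsWithStats(w)
    for i in range(1,n):
        if s[i,4]>20:
            x=c[i]+[u-r,v-r];print(s[i],np.round(x,1),np.round(ray(m,*x,z),4))
for n,u,v in(("bar",433,307),("round",468,309),("sq",502,310)): print(n);dark(u,v,10,.074)
print("drive");dark(473,211,18,.122)
print("tip",ray(m,474*.7,210*.7,.144))
# console front edge corners
for u,v in((407,340),(528,342)):print("console",ray(m,u*.7,v*.7,.06))
for u,v in((415,154),(533,157),(533,276),(413,276)):print("house",ray(m,u*.7,v*.7,.11))
w=(g>170).astype(np.uint8)
n,l,s,c=cv2.connectedComponentsWithStats(w)
for i in range(1,n):
    if 200<s[i,4]<1500: print("white",s[i],c[i]/.7,ray(m,*c[i],.029))
E
python3 m1.py
python3 - <<'E'
import cv2
a=cv2.imread("pics/top.png")
cv2.imwrite("pics/c.png",cv2.hconcat([cv2.resize(a[225:265,150:190],(400,400),interpolation=0),cv2.resize(a[128:168,312:352],(400,400),interpolation=0)]))
E
```

```text
bar
[ 9 10  4  9 21] [303.7 218.3] [ 0.4794 -0.0348  0.074 ]
round
sq
drive
[  8  10  21  21 178] [330.4 149.3] [ 0.6278 -0.0931  0.122 ]
tip [ 0.62671111 -0.09345115  0.144     ]
console [0.43568031 0.00817918 0.06      ]
console [ 0.43157994 -0.18675512  0.06      ]
house [ 0.72932091 -0.00559704  0.11      ]
house [ 0.72402244 -0.1945551   0.11      ]
house [ 0.53038503 -0.18753369  0.11      ]
house [ 0.53103305 -0.00067709  0.11      ]
white [106 139  28  27 449] [172.49761374 214.85841553] [0.6530434  0.40449937 0.029     ]
white [ 78 195  34  32 814] [134.36819937 300.93366093] [0.50543769 0.46091179 0.029     ]
white [156 230  29  29 552] [244.25207039 348.20652174] [0.42592202 0.27605659 0.029     ]
white [115 267  30  30 626] [185.92879963 402.22044728] [0.33844909 0.36815468 0.029     ]
```

View pics/c.png

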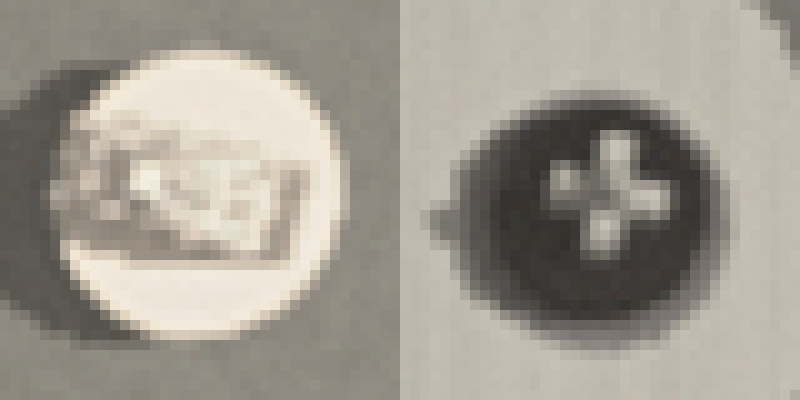

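```bash
cat >> h.py <<'E'
from scipy.spatial.transform import Rotation as Ro
def tool(s=None):
    s=s or get_state();return Ro.from_euler("xyz",s["ee_rot"],degrees=True).as_matrix(),np.array(s["eef_pos"])
def go(p,yaw=None):
    "print shift for TCP to reach p with yaw (deg), from the measured pose"
    s=get_state();R,t=tool(s);d=(R.T@(np.array(p)-t))*1000
    tr=None if yaw is None else (-(yaw-s["ee_rot"][2])+180)%360-180
    print("shift",np.round(d,1),"turn",tr,"pose",np.round(t,4),np.round(s["ee_rot"],2))
E
python3 - <<'E'
from h import *
m=camera_model("wrist");E=np.array(m["extrinsics"]);R,t=tool()
print(m["fx"],"cam in tool",R.T@(-E[:3,:3].T@E[:3,3]-t),"\n",(E[:3,:3]@R).round(3))
go([.48,-.055,.40],88.8)
E
```

```text
332.9672315606312 cam in tool [ 0.08564842 -0.00118478  0.03094366] 
 [[-0.     1.     0.001]
 [-0.944  0.    -0.33 ]
 [-0.33  -0.001  0.944]]
shift [-469.6 -485.9    4.6] turn 71.04196460517284 pose [0.2066 0.563  0.4039] [-1.7990e+02 -1.0000e-02  1.5984e+02]
```

Request:
{"api": "servo_tool", "payload": {"rows": "-40 -45 0 9 60;-90 -95 0 18 30;-140 -145 0 27 0;-190 -190 0 36 0;-235 -235 0 45 0;-280 -280 0 54 0;-325 -325 0 63 0;-370 -370 0 71 0;-415 -410 0 71 0;-465 -440 0 71 0"}}

```text
time: 1.35
eef_pos: [0.4808, 0.0032, 0.4046]
ee_rot: [-180.0, -0.0, 88.8]
contact_force: [1.0, 1.2, -0.3]
opening: 0.0001
finger_force: 0.0
```

Request:
{"api": "servo_tool", "payload": {"rows": "-15 -20 0 0 0;-30 -20 0 0 0;-30 -20 0 0 0;-30 -20 0 0 0"}}

```text
time: 1.85
eef_pos: [0.4603, -0.0237, 0.4048]
ee_rot: [180.0, -0.0, 88.9]
contact_force: [-0.3, -0.2, -0.4]
opening: 0.0003
finger_force: 0.0
```

```bash
python3 - <<'E'
from h import *
import json
m=camera_model("wrist");a=grab_frame("wrist");cv2.imwrite("pics/w1.png",a)
json.dump({k:np.array(v).tolist() for k,v in m.items()},open("w1.json","w"))
go([.4827,-.036,.3],88.8);print(get_state()["time"])
for n,p in(("bar",[.4827,-.036,.074]),("round",[.4827,-.091,.074]),("tip",[.627,-.0934,.144])):print(n,proj(m,p))
E
```

```text
shift [-12.   22.6 104.8] turn 0.09671082981498103 pose [ 0.4603 -0.0236  0.4048] [ 1.7998e+02 -1.0000e-02  8.8900e+01]
1.9
bar (np.float64(307.16849067657597), np.float64(197.5992445041935))
round (np.float64(306.91450402819055), np.float64(250.00638993667627))
tip (np.float64(493.1922471125914), np.float64(288.9804859668975))
```

View pics/w1.png

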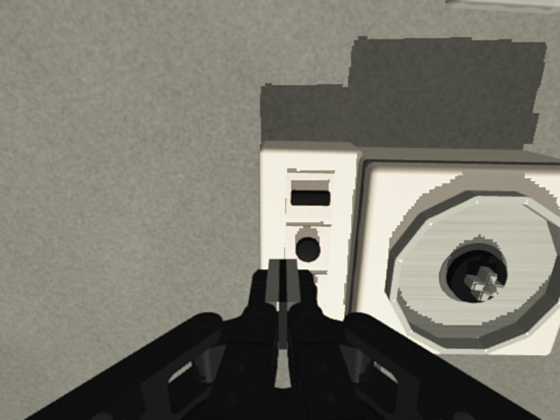

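The wrist view puts the bar key at (310,197) and the round key at (307,250), both within 3 px of prediction. The drive's splines show near (485,283).

```bash
python3 - <<'E'
from h import *
import json
m=json.load(open("w1.json"));a=cv2.imread("pics/w1.png");g=cv2.cvtColor(a,6)
for n,u,v in(("bar",310,197),("round",307,250)):
    r=22;w=(g[v-r:v+r,u-r:u+r]<50).astype(np.uint8);k,l,s,c=cv2.connectedComponentsWithStats(w)
    i=l[r,r];print(s[i]);x=s[i,:2]+s[i,2:4]/2-.5+[u-r,v-r]
    for q in (x,c[i]+[u-r,v-r]): print(n,q,ray(m,*q,.074))
go([.4845,-.0355,.30],88.8)
cv2.imwrite("pics/c2.png",cv2.resize(a[235:325,430:530],(800,600*90//75),interpolation=2)[:600])
E
```

```text
[  3  15  39  15 531]
bar [310. 197.] [ 0.48537184 -0.03545991  0.074     ]
bar [309.98305085 197.48587571] [ 0.4853594  -0.03594142  0.074     ]
[ 11   9  24  24 448]
round [307.5 248.5] [ 0.48327704 -0.0893425   0.074     ]
round [307.36607143 248.91071429] [ 0.48314557 -0.08979439  0.074     ]
shift [-11.5  24.4 104.8] turn 0.09671082981498103 pose [ 0.4603 -0.0236  0.4048] [ 1.7998e+02 -1.0000e-02  8.8900e+01]
```

View pics/c2.png

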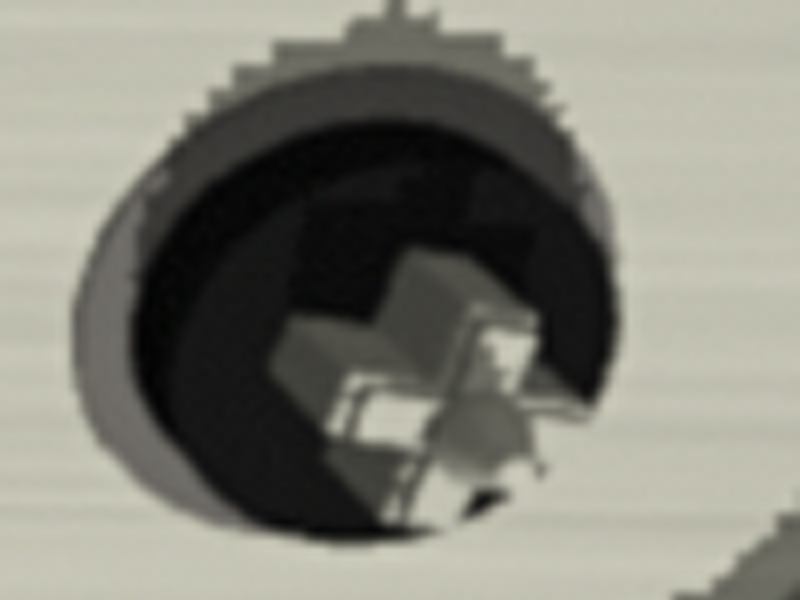

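Request:
{"api": "servo_tool", "payload": {"rows": "-6 12 50 0 0;-12 25 100 0 0;-12 25 140 0 0;-12 25 150 0 0;-12 25 158 0 0;-12 25 162 0 0;-12 25 164 0 0;-12 25 164 0 0"}}

```text
time: 2.9
eef_pos: [0.4852, -0.0366, 0.2416]
ee_rot: [179.9, -0.0, 88.8]
contact_force: [-1.0, 2.7, 5.2]
opening: 0.0
finger_force: 2.4
```

Request:
{"api": "servo_tool", "payload": {"rows": "0 0 2 0 0;0 0 2 0 0;0 0 -20 0 0;0 0 -25 0 0;-30 -1 -25 0 0;-53 -1 -25 0 0;-53 -1 -15 0 0;-53 -1 -5 0 0;-53 -1 0 0 0;-53 -1 2 0 0"}}

```text
time: 4.15
eef_pos: [0.4827, -0.0894, 0.2406]
ee_rot: [-180.0, 0.0, 88.9]
contact_force: [-11.2, 0.5, 51.1]
opening: 0.0002
finger_force: 25.3
```

Request:
{"api": "servo_tool", "payload": {"rows": "0 0 1 0 0;0 0 1 0 0"}}

```text
time: 4.4
eef_pos: [0.4826, -0.0893, 0.2407]
ee_rot: [180.0, 0.1, 88.9]
contact_force: [-11.2, -0.2, 45.3]
opening: 0.0002
finger_force: 22.8
```

Request:
{"api": "servo_tool", "payload": {"rows": "0 0 -30 0 0;0 0 -60 0 0;50 -12 -100 0 0;110 -25 -110 0 40;170 -38 -110 0 100;230 -50 -110 0 100;275 -60 -110 0 100;295 -63 -110 0 100;295 -63 -110 0 100;295 -63 -110 0 100"}}

```text
time: 5.65
eef_pos: [0.4254, 0.2063, 0.3472]
ee_rot: [-179.9, 0.0, 88.9]
contact_force: [1.7, 0.2, 0.7]
opening: 0.0854
finger_force: 0.0
```

```bash
python3 - <<'E'
from h import *
import json
s=get_state();print(s["time"],s["eef_pos"],s["contact_force"])
m=camera_model("wrist");a=grab_frame("wrist");cv2.imwrite("pics/w2.png",a)
json.dump({k:np.array(v).tolist() for k,v in m.items()},open("w2.json","w"))
print(proj(m,[.426,.276,.045]))
E
```

```text
5.65 [0.42535484 0.20629889 0.34720079] [1.65563126 0.23933342 0.74564105]
(np.float64(283.08248742560056), np.float64(109.14794373201116))
```

View pics/w2.png

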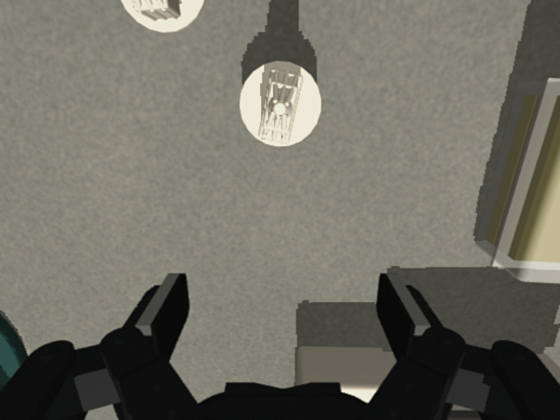

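The reamer shows as a white disc centred near (280,103). Its grip block runs nearly vertically in the image, tilted about 5°.

```bash
cat > m2.py <<'E'
from h import *
import json
m=json.load(open("w2.json"));a=cv2.imread("pics/w2.png");g=cv2.cvtColor(a,6)
w=np.zeros_like(g);w[50:160,230:335]=(g[50:160,230:335]>150)
cs,_=cv2.findContours(w,0,1);c=cv2.convexHull(max(cs,key=cv2.contourArea))
e=cv2.fitEllipse(c);print("flange",e,ray(m,*e[0],.029))
d=np.zeros_like(g);cv2.ellipse(d,(e[0],(e[1][0]-8,e[1][1]-8),e[2]),1,-1)
k=((g<205)&(d>0)).astype(np.uint8);k=cv2.morphologyEx(k,3,np.ones((5,5)))
cs,_=cv2.findContours(k,0,1);b=max(cs,key=cv2.contourArea);r=cv2.minAreaRect(b)
print("grip",r);p=cv2.boxPoints(r)
q=np.array([ray(m,*x,.05)[:2] for x in p]);print(q)
for i in range(2):
    v=q[i+1]-q[i];print(np.linalg.norm(v),np.degrees(np.arctan2(v[1],v[0])))
o=cv2.resize(a[45:165,220:340],None,fx=5,fy=5,interpolation=2)
cv2.polylines(o,[((p-[220,45]+.5)*5).astype(int)],True,(0,0,255),1);cv2.imwrite("pics/c3.png",o)
E
python3 m2.py
```

```text
flange ((279.9603576660156, 103.71581268310547), (82.58712005615234, 85.3829574584961), 177.218505859375) [0.42351494 0.27951044 0.029     ]
grip ((280.1921081542969, 101.7935562133789), (41.883487701416016, 73.83647155761719), 2.337306022644043)
[[0.40558571 0.25488464]
 [0.41017258 0.30850772]
 [0.4409929  0.30673993]
 [0.43863567 0.25290167]]
0.0538189101905296 85.11086986125474
0.030870980846945003 -3.282777667402939
```

View pics/c3.png

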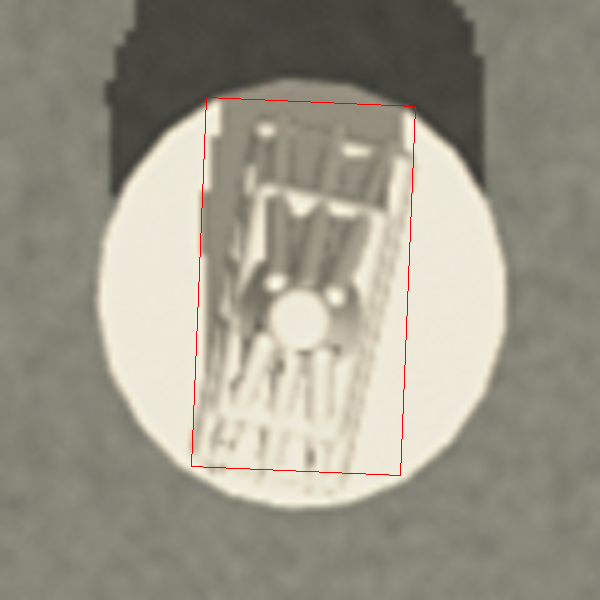

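```bash
python3 - <<'E'
from h import *
import json
m=json.load(open("w2.json"));print("crown",ray(m,280,108.4,.08))
go([.4240,.2785,.206],79.4)
E
```

```text
crown [0.42389316 0.27837892 0.08      ]
shift [ 72.6  -2.9 141.3] turn 9.435300670430877 pose [0.4256 0.206  0.3473] [-1.7995e+02  4.0000e-02  8.8840e+01]
```

Request:
{"api": "servo_tool", "payload": {"rows": "40 -2 20 5 100;72.5 -3 50 9.4 100;72.5 -3 95 9.4 100;72.5 -3 125 9.4 100;72.5 -3 138 9.4 100;72.5 -3 141 9.4 100;72.5 -3 141 9.4 60;72.5 -3 141 9.4 20;72.5 -3 141 9.4 10;72.5 -3 141 9.4 10", "grip_force": 50}}

```text
time: 6.95
eef_pos: [0.4245, 0.2791, 0.2075]
ee_rot: [179.9, -0.0, 79.4]
contact_force: [-0.7, -0.9, 5.7]
opening: 0.0234
finger_force: 48.7
```

Request:
{"api": "servo_tool", "payload": {"rows": "0 0 0 0 5;0 0 0 0 5;0 0 0 0 5"}}

```text
time: 7.32
eef_pos: [0.4245, 0.2791, 0.2075]
ee_rot: [179.9, -0.0, 79.4]
contact_force: [-1.8, -0.3, 4.9]
opening: 0.0235
finger_force: 48.7
```

Request:
{"api": "servo_tool", "payload": {"rows": "0 0 -30 0 0;0 0 -80 0 0;0 0 -130 0 0;0 0 -180 0 0;0 0 -213 0 0;0 0 -213 0 0", "grip_force": 80}}

```text
time: 8.07
eef_pos: [0.4248, 0.2794, 0.4227]
ee_rot: [179.7, -0.2, 79.5]
contact_force: [-0.4, 0.5, -1.4]
opening: 0.0228
finger_force: 78.1
```

```bash
python3 - <<'E'
from h import *
s=get_state();print(s["opening"],s["finger_force"])
go([.614,-.166,.42],78.5)
E
```

```text
0.02284212149704242 78.05964589118958
shift [-403.2  267.5    2.6] turn 0.9534748131087838 pose [0.4248 0.2794 0.4227] [179.7   -0.21  79.45]
```

Request:
{"api": "servo_tool", "payload": {"rows": "-40 27 0 1 0;-90 60 0 1 0;-140 93 0 1 0;-190 126 0 1 0;-240 159 0 1 0;-290 192 0 1 0;-335 222 0 1 0;-375 249 0 1 0;-403 267 0 1 0;-403 267 0 1 0"}}

```text
time: 9.32
eef_pos: [0.6131, -0.1683, 0.4175]
ee_rot: [-179.9, 0.0, 78.3]
contact_force: [-0.4, 0.3, -1.7]
opening: 0.0229
finger_force: 78.2
```

Request:
{"api": "servo_tool", "payload": {"rows": "0 0 0 0 0;0 0 0 0 0;0 0 0 0 0"}}

```text
time: 9.7
eef_pos: [0.6126, -0.165, 0.4197]
ee_rot: [-180.0, -0.0, 78.5]
contact_force: [-0.2, 0.0, -0.5]
opening: 0.0228
finger_force: 78.2
```

```bash
python3 - <<'E'
from h import *
import json
s=get_state();print(s["opening"],s["eef_pos"],s["ee_rot"])
m=camera_model("wrist");a=grab_frame("wrist");cv2.imwrite("pics/w3.png",a)
json.dump({k:np.array(v).tolist() for k,v in m.items()},open("w3.json","w"))
u,v=proj(m,[.628,-.093,.136]);print(u,v);u,v=int(u),int(v)
o=cv2.resize(a[max(v-30,0):v+30,u-30:u+30],(400,400),interpolation=2)
cv2.imwrite("pics/c4.png",cv2.hconcat([o,cv2.resize(a,(400,400))]))
E
```

```text
0.02276295157037445 [ 0.61258825 -0.16504146  0.41973107] [-1.79983620e+02 -3.22403752e-03  7.85136690e+01]
284.49238381890046 104.93378183816813
```

View pics/c4.png

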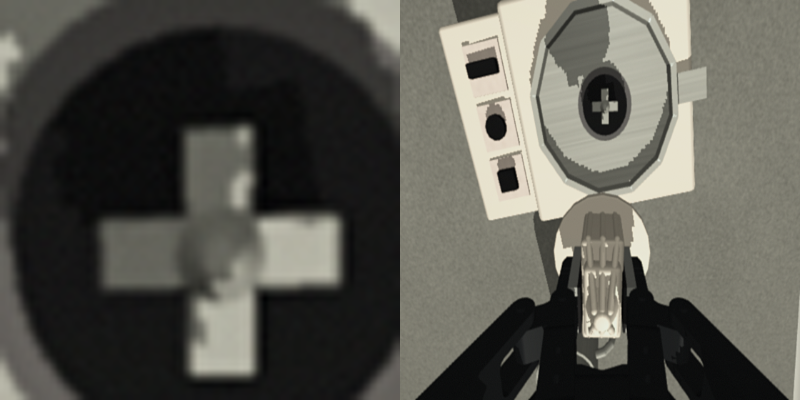

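The splines lie along the image axes within about 1°, with the cross centred at about (286.7,111.3). The reamer's crown is at about (284,339) in the gripper.

```bash
python3 - <<'E'
from h import *
import json
m=json.load(open("w3.json"));a=cv2.imread("pics/w3.png");g=cv2.cvtColor(a,6)
d=ray(m,286.7,111.3,.136);R,t=tool();print("drive",d)
# crown tip blob
w=np.zeros_like(g);w[325:352,272:296]=(g[325:352,272:296]>225)
n,l,s,c=cv2.connectedComponentsWithStats(w);i=1+np.argmax(s[1:,4]);print(s[i],c[i])
print("crown rel TCP, tool mm",1000*R.T@(ray(m,*c[i],t[2]-.2075+.08)-t))
# shoulder black disc
u,v=286,111;k=np.zeros_like(g);k[60:165,240:335]=(g[60:165,240:335]<45)
cs,_=cv2.findContours(k,0,1);h=cv2.convexHull(max(cs,key=cv2.contourArea));e=cv2.fitEllipse(h);print("shoulder",e,ray(m,*e[0],.122))
go([d[0],d[1],.122+.2075+.045],78.5)
E
```

```text
drive [ 0.62870222 -0.09769006  0.136     ]
[275 334  18  15 200] [283.125 340.55 ]
crown rel TCP, tool mm [ -0.41481576  -0.75563808 127.5000013 ]
shoulder ((286.2666320800781, 109.14039611816406), (61.45517349243164, 64.1395034790039), 1.5113850831985474) [ 0.62870538 -0.09688245  0.122     ]
shift [69.4  2.2 45.4] turn 0.004658727010195207 pose [ 0.6127 -0.1652  0.4199] [180.    0.   78.5]
```

Request:
{"api": "servo_tool", "payload": {"rows": "35 2 0 0 0;69.5 3 0 0 0;69.5 3 30 0 0;69.5 3 50 0 0;69.5 3 62 0 0;69.5 3 68 0 0;69.5 3 71 0 0;69.5 3 74 0 0;69.5 3 74 0 0"}}

```text
time: 10.88
eef_pos: [0.6298, -0.0987, 0.346]
ee_rot: [180.0, 0.0, 78.4]
contact_force: [0.7, 1.0, -0.7]
opening: 0.0228
finger_force: 78.2
```

Request:
{"api": "servo_tool", "payload": {"rows": "0 0 2 0 0;0 0 4 0 0;0 0 6 0 0;0 0 6 0 0"}}

```text
time: 11.38
eef_pos: [0.6298, -0.0987, 0.34]
ee_rot: [180.0, 0.0, 78.4]
contact_force: [-0.4, 0.1, 2.7]
opening: 0.0228
finger_force: 78.7
```

Request:
{"api": "servo_tool", "payload": {"rows": "0 0 2 0 0;0 0 4 0 0;0 0 6 0 0;0 0 6 0 0"}}

```text
time: 11.88
eef_pos: [0.6297, -0.0983, 0.3332]
ee_rot: [-180.0, -0.0, 78.4]
contact_force: [0.7, 2.7, -2.7]
opening: 0.0228
finger_force: 78.3
```

Request:
{"api": "servo_tool", "payload": {"rows": "0 0 2 0 0;0 0 4 0 0;0 0 6 0 0;0 0 8 0 0;0 0 10 0 0;0 0 10 0 0;0 0 10 0 0"}}

```text
time: 12.75
eef_pos: [0.6298, -0.0984, 0.3245]
ee_rot: [180.0, -0.0, 78.4]
contact_force: [-0.9, 5.7, 7.1]
opening: 0.0229
finger_force: 79.3
```

Request:
{"api": "servo_tool", "payload": {"rows": "0 0 2 0 0;0 0 3 0 0;0 0 4 0 0;0 0 4 0 0;0 0 4 0 0"}}

```text
time: 13.38
eef_pos: [0.6298, -0.0984, 0.3216]
ee_rot: [179.9, -0.0, 78.4]
contact_force: [-2.8, 4.8, 14.0]
opening: 0.0227
finger_force: 80.4
```

Request:
{"api": "servo_tool", "payload": {"rows": "0 0 1 0 0;0 0 1 0 0;0 0 1 0 0;0 0 1 0 0"}}

```text
time: 13.88
eef_pos: [0.6297, -0.0984, 0.3215]
ee_rot: [179.9, -0.0, 78.4]
contact_force: [-5.2, 5.3, 20.1]
opening: 0.0228
finger_force: 81.2
```

```bash
python3 - <<'E'
from h import *
s=get_state();print(s["contact_force"],s["eef_pos"],s["opening"])
a=grab_frame("scene");m=camera_model("scene");u,v=map(int,proj(m,[.63,-.098,.15]))
cv2.imwrite("pics/s2.png",cv2.resize(a[max(v-60,0):v+60,u-80:u+80],(640,480),interpolation=2))
E
```

```text
[-5.22114224  5.29792147 20.07579968] [ 0.62973517 -0.09839406  0.32151451] 0.022789180361222402
```

View pics/s2.png

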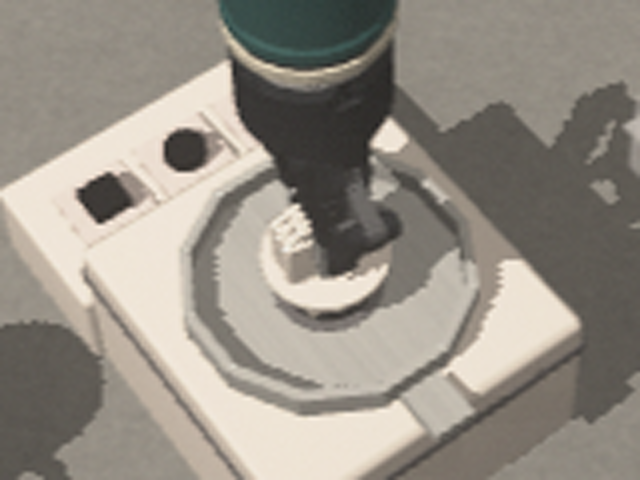

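The scene crop shows the reamer level on the drive, with its flange at about (325,275) inside the pan and clear of the rim. The force rose from 14 to 20 N with no further travel, so the drive is at its stop.

```bash
python3 -c "
from bench import *
print(hand_in())"
```

```text
the job is handed in; nothing more can be done
None
```

I handed the job in with the bar key then the round key pressed and let up, and the reamer meshed on the drive, still gripped and held down at its stop with about 20 N; no verdict was returned.

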